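# Lock the spring-loaded tofu press for storage

### The job

Lock the empty tofu press so it can be put away: push its steel plunger down into the housing until it meets the stop and, while you keep it down, slide the red keeper fully home so that its lip holds the plunger down, then let go. Feel your way: press and push gently, always well under 25 N, and leave the yoghurt pot, the tin and the salt shaker where they are.

Things in the scene. Friction and masses are not known exactly. Their poses are not given: they have to be found in the camera images.
- press: White housing of the press, fixed to the worktop, foot plate 116 x 156 mm. Origin: on the worktop under the plunger; z up, y is the way the keeper slides home. Round it sits an aluminium stop collar, 96 x 148 mm, set at another height each time: its setting s, 0 to 15 mm, is not measured. The collar carries the red keeper and the inner stop, both s higher than when at its lowest.
- plunger_top (a point): Middle of the plunger's flat steel top pad: 48 mm along press x (-24 to +24), 86 mm along press y (-36 to +50 mm in the press frame); 94 mm above the worktop when up; it goes down with the plunger. Press anywhere on it between lip and push bar.
- plunger (a joint): How far the plunger is in, m; 0 is up. The spring resists with 4 N at the top and 0.2 N more per mm. The hard stop comes at 25 mm minus s, so anywhere from 10 to 25 mm: feel for a sharp rise over the spring's 6 to 9 N. The lip passes only within 1.5 mm of the stop, else it strikes the pad's end. Once let go, the lip holds it 1.5 to 2.5 mm short of the stop.
- keeper (a joint): Travel of the red keeper along press +y, m: 0 to 3 mm (open) at the start, 16 mm fully home against a hard end stop. About 2 N of friction; stays where left. It is a frame round the plunger: side bars at press x -38 to -30 and +30 to +38 mm, tops at z 72 mm + s, a push bar at its +y end and a lip at its -y end.
- pot: Yoghurt pot, white and pale blue, 72 mm across, 72 mm tall, standing behind the press; origin under its middle. Bystander.
- tin: Short green and white food tin, 76 mm across, 58 mm tall, standing to the left of the press, beyond the push bar; origin under its middle. Bystander.
- shaker: Glass salt shaker with a grey cap, 47 mm across, 83 mm tall, standing to the right of the press; origin under its middle. Bystander.
- bar_open (a point): Point fixed on the housing: where the middle of the push bar's inner (-y) face is at keeper 0 and s 0; the real bar is further along +y by the keeper's travel and higher by s. The bar is red, 76 mm along x, 12 mm thick, 20 mm tall (z 97 to 117 mm), over the plunger, open beneath. Fingers that press the pad push this face towards +y by sliding along the pad.
- lip_open (a point): Point fixed on the housing: where the lower edge of the keeper's lip is at keeper 0 and s 0, 3 mm short of the pad's -y end and 70.5 mm above the worktop; the real lip is further along +y by the keeper's travel and higher by s. The lip is red, 76 mm along x, 15 mm wide, 8 mm thick; home, it covers 13 mm of the pad.
Mind the look-alikes: they are no part of the job. Leave any orange look-alike of the press alone.

How it is judged:
On the way, in this order (a step that is already met when the one before it is completed fails the run):
1. the plunger is pushed in by more than 6.5 mm while the keeper is still open (less than 5 mm of travel) (value of joint plunger above 0.0065 m and value of joint keeper below 0.005 m), for 0.1 s.
2. the keeper is slid home (more than 14.5 mm of travel) over the pushed-in plunger (value of joint plunger above 0.0065 m and value of joint keeper above 0.0145 m), for 0.1 s.
At the end, for the whole second after the job is handed in: The keeper stands home (more than 14.5 of its 16 mm) and its lip alone holds the plunger in (more than 6.5 mm, at rest); yoghurt pot, tin and shaker are within 20 mm of where they stood (all of step 2 and velocity of joint plunger between -0.005 and 0.005 m/s and distance of each of pot, tin, shaker from where it was at the start of the episode below 0.02 m); the robot touches nothing.
It fails at once if the fingers press or push on anything with more than 28 N (contact force between the fingers and anything else above 28 N).
It fails at once if the arm presses on anything with more than 28 N (contact force between the arm and anything else above 28 N).
It fails at once if the yoghurt pot, the tin or the salt shaker is shoved more than 20 mm (distance of any of pot, tin, shaker from where it was at the start of the episode above 0.02 m).
It also fails if it takes over 67 s, if anything falls off the work surface, if the arm or the gripper's body presses on something with over 40 N, if the wrist force passes 120 N, or if a joint passes its speed limit or range.

### The arm

A 6-joint arm with a two-finger parallel gripper is mounted at the origin on a cart in front of the work surface, level with it; the furniture and walls round the work are solid. World frame = base frame: x ahead of the robot, y to its left, z up, the work surface at z = 0. Lengths are in m, angles in rad, forces in N, time in s.
With the tool pointing down it reaches from about 0.35 to 0.775 m from the base axis. Payload 7.3 kg.
Tool frame: the origin (TCP) lies at the very end of the fingers, on their centre line; the grasp point (between the pads) lies 19 mm behind it; z points along the fingers, y is the line along which they close (so a half turn about z gives the same grasp; the last joint's range is limited). The gripper opens to 92 mm and grips with 3 to 60 N. Pads are 19 mm wide; open, the fingers measure 130 mm over their backs; the gripper's body (75 mm by 190 mm) begins 47 mm behind the grasp point.
Start: joints at [1.165, 0.342, 1.524, -0, 1.275, -0.146], TCP at [0.135, 0.507, 0.227] pointing down, gripper open.
Joint ranges: [-2.53, 2.53], [-0.77, 2.02], [0.04, 2.7], [-1, 4.14], [0.28, 2.66], [-3.11, 3.11]. Speed limits (rad/s): [2.57, 2.57, 3.14, 3.14, 3.14, 3.14].

### API

Orientations are given as [roll, pitch, yaw] about the fixed x, y, z axes, in that order (R = Rz(yaw) Ry(pitch) Rx(roll)).
In Python, from cell import * gives the robot as it stands.
- The arm moves only by the tool step_arm, never from a script. Its argument "commands" is a list of rows, each a list of 7 numbers: the opening, from 0 (shut) to 1 (fully open), then the shift along the world's x, y, z in cm, then the turn, a rotation vector about the world's x, y, z in rad. A call has 1 to 5 rows; each row is the pose to reach, as a shift and turn from the pose commanded when the call began; what a row does not reach only later rows make up. A row lasts 1/12 s, in which the tool goes at most 41.7 mm and 7.16 degrees, less where a joint would pass 70% of its speed; a pose out of reach is approached as far as the arm can. A call with a gripper value outside its range is refused whole. The fingers move at their own pace and stop on an object; "grip_force" is the grip in N (left out, the last holds). Time passes only in rows, so rows that repeat a pose let the fingers close. It gives the time, the measured TCP pose, the force, the opening and the grip force at its end, in the units of the state.
- observe(): the state, without advancing time (a new reading comes with each control period).
- read_camera(name): name is "scene" or "top"; returns the picture (400x640x3 uint8, red, green, blue); there is no depth.
- camera_model(name): a dict with "vfov" (degrees; the focal length in pixels is half the picture's height over the tangent of half this angle, whatever the lens; pixels are square), "cx", "cy" (the principal point, pixels), "world_to_cam" (4x4, takes a point from world to camera coordinates). Camera axes: x right, y up, looking along -z (the intrinsics and any distortion apply to the point x, -y, -z); pixel columns grow to the right and rows downward; lengths in m; the calibration is good to about 2 mm. A picture is of the moment at which its call begins. camera_model takes no time and is no camera call.
- hand_in(): hands the job in; it is judged then, once.
The state is a dict: "time": time; "qpos": joint angles; "qvel": joint speeds; "joint_efforts": joint torques, N m; "tool_pos": TCP position; "tool_rot": TCP orientation; "contact_force": force on the tool from outside, world axes, zero at the start; "torque": the same for the moment, N m; "opening": finger opening in m; "grip_force": force on a finger pad.
Only numpy, scipy, OpenCV 4.12 (cv2) and the standard library are available. Lean on these libraries where they do the work, as an engineer would, in place of code of your own. Each camera call takes 0.05 s, during which the arm holds its last target. There are 200 camera calls.

## Working session

There is one attempt and no reset: what is moved stays moved. The work goes in short steps, Python scripts to look and compute and a tool call to move; the robot and the scene stay as the last step left them, time stands still between calls to the robot, and variables do not carry over. Pictures are saved under pics/ and viewed, at most 10 in all, crops included, and the job is handed in when it is done.

Besides the shell and the picture viewer there is one more tool, called after "Call:" as a command line: name --pt "numbers of a row" for each row, then --argument value for the rest. step_arm: Moves the arm, as the interface text tells. Its arguments: {"type":"object","properties":{"commands":{"type":"array"},"grip_force":{"type":"number"}},"required":["commands"]}

```bash
mkdir -p pics; ls
python3 - <<'E'
from cell import *
import cv2
for n in("scene","top"):
    im=read_camera(n); cv2.imwrite(f"pics/{n}0.png",im[:,:,::-1]); m=camera_model(n); print(n,m)
s=observe(); print(s)
E
```

```text
pics
scene {'vfov': 46.79315164329545, 'cx': 316.75535043549297, 'cy': 197.30846792564202, 'world_to_cam': array([[ 0.56608837, -0.82430513,  0.00806231, -0.6070814 ],
       [ 0.62776774,  0.43741465,  0.64387584, -0.24612774],
       [-0.53427673, -0.35942936,  0.76508752, -0.99991589],
       [ 0.        ,  0.        ,  0.        ,  1.        ]])}
top {'vfov': 50.60851752448104, 'cx': 323.0031884618349, 'cy': 198.14409657942463, 'world_to_cam': array([[ 0.00829702, -0.99983528, -0.0161424 , -0.3810887 ],
       [ 0.98865983,  0.00578154,  0.15006103, -0.54396667],
       [-0.14994298, -0.01720441,  0.98854495, -0.99129728],
       [ 0.        ,  0.        ,  0.        ,  1.        ]])}
{'time': 0.1, 'qpos': array([ 1.16498996e+00,  3.42648821e-01,  1.52492994e+00, -4.99148574e-05,
        1.27538549e+00, -1.45985794e-01]), 'qvel': array([-0.00078526, -0.00174469, -0.00089887,  0.00142389, -0.00146646,
       -0.00016834]), 'joint_efforts': array([ 2.19576788e-03, -4.32009208e+01, -2.44697320e+01,  7.20380642e-02,
        5.26330294e-02, -4.17678973e-05]), 'tool_pos': array([0.13471671, 0.50704361, 0.2261137 ]), 'tool_rot': array([-3.14022870e+00, -1.52298327e-04,  2.88178654e+00]), 'contact_force': array([-0.30668306, -0.28286385,  0.23896401]), 'torque': array([ 0.01645215, -0.08004933, -0.03681478]), 'grip_force': 0.0, 'opening': 0.09169583599400032}
```

View pics/scene0.png

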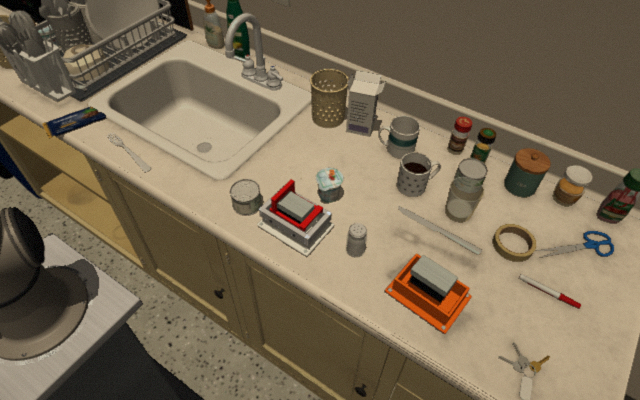

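View pics/top0.png

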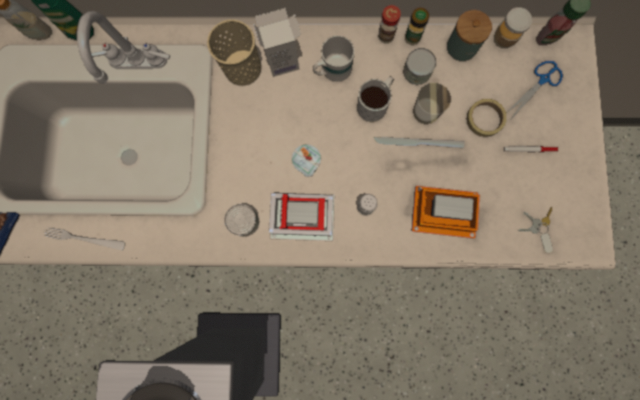

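The top view shows the white press with the red frame at (302,215), push bar on its left at about (284,213). The only thing it could be mistaken for is the orange copy at (446,211). The tin is at (241,219), the pot at (306,159) and the shaker at (368,203). I choose the white and red one and check it in a close crop.

Run:
```python
import cv2,numpy as np
a=cv2.imread("pics/top0.png")[180:250,260:345]; b=cv2.imread("pics/scene0.png")[170:255,250:345]
a=cv2.resize(a,(765,630)[:2],interpolation=cv2.INTER_CUBIC)
cv2.imwrite("pics/ta.png",cv2.resize(a,(680,560)))
cv2.imwrite("pics/sb.png",cv2.resize(b,None,fx=6,fy=6,interpolation=cv2.INTER_CUBIC))
```

```text
(no output)
```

View pics/ta.png

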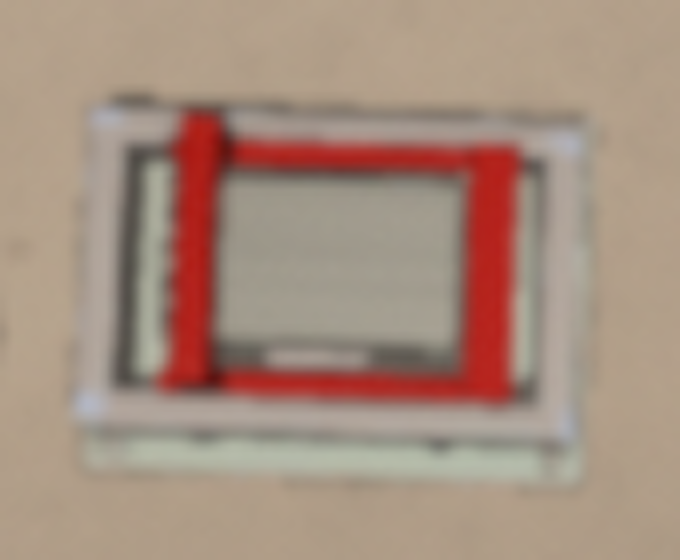

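View pics/sb.png

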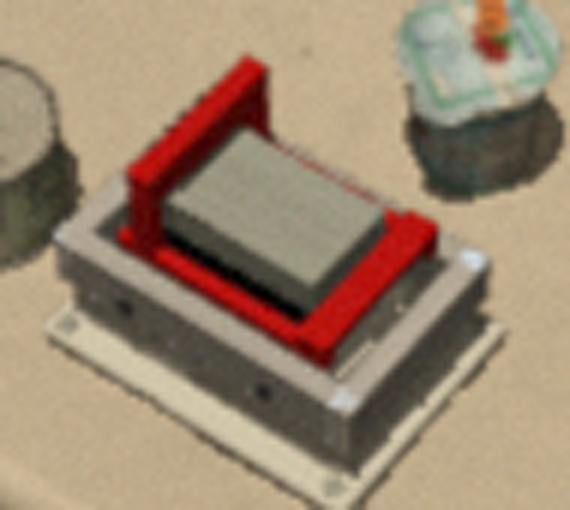

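The crops confirm the white press with red frame. In the top view the bar is at about (284,211), the lip at about (321,214), and the pad runs between them. Press y points roughly along world +y. Next I fit the pose from the corners in both views.

```bash
cat > fit.py <<'E'
from cell import *
import numpy as np
from scipy.optimize import least_squares
M={n:camera_model(n) for n in("scene","top")}
def proj(n,p):
    m=M[n]; f=200/np.tan(np.radians(m["vfov"])/2)
    c=(m["world_to_cam"]@np.append(p,1))[:3]
    return np.array([m["cx"]-f*c[0]/c[2], m["cy"]+f*c[1]/c[2]])
def S(u,v): return np.array([250+u/6-.4,170+v/6-.4])
def T(u,v): return np.array([260+u/8-.4,180+v/8-.4])
# obs: cam, px, press point as function(s,k,b)
O=[("scene",S(385,210),lambda s,k,b:(24,-36,94)),("scene",S(312,290),lambda s,k,b:(-24,-36,94)),
("scene",S(437,230),lambda s,k,b:(38,-54+k,78.5+s)),("scene",S(322,348),lambda s,k,b:(-38,-54+k,78.5+s)),
("scene",S(248,58),lambda s,k,b:(38,b+12+k,117+s)),("scene",S(268,70),lambda s,k,b:(38,b+k,117+s)),
("scene",S(132,176),lambda s,k,b:(-38,b+12+k,117+s)),("scene",S(158,190),lambda s,k,b:(-38,b+k,117+s)),
("top",T(520,148),lambda s,k,b:(38,-54+k,78.5+s)),("top",T(508,402),lambda s,k,b:(-38,-54+k,78.5+s)),
("top",T(470,148),lambda s,k,b:(38,-39+k,78.5+s)),
("top",T(185,113),lambda s,k,b:(38,b+12+k,117+s)),("top",T(220,113),lambda s,k,b:(38,b+k,117+s)),
("top",T(212,375),lambda s,k,b:(-38,b+k,117+s)),]
def W(p,q):
    c,s=np.cos(p[2]),np.sin(p[2]); q=np.array(q)/1000
    return np.array([p[0]+c*q[0]-s*q[1],p[1]+s*q[0]+c*q[1],q[2]])
def res(p): return np.concatenate([proj(n,W(p,f(p[3]*100,p[4]*100,p[5]*100)))-u for n,u,f in O]+[[ (p[4]-.015)*30 ]])
if __name__=="__main__":
    r=least_squares(res,[.5,.35,0,.07,.015,.4],x_scale=[.01,.01,.1,.1,.01,.1],loss="soft_l1")
    print(r.x.round(4),"s,k,b mm",r.x[3:]*100); print(r.fun[:-1].reshape(-1,2).round(1))
    p=r.x
    for nm,q in [("pad mid",(0,7,94)),("pad -y",(0,-36,94)),("bar in",(0,p[5]*100+p[4]*100,107+p[3]*100))]: print(nm,W(p,q).round(4))
    for q in [(24,50,94),(-24,50,94),(24,-36,94),(-24,-36,94)]: print(q,((proj("scene",W(p,q))+.4-[250,170])*6).round(),((proj("top",W(p,q))+.4-[260,180])*8).round())
    o=observe();print("tcp",o["tool_pos"],(W(p,(0,15,94))-o["tool_pos"])*100)
E
python3 fit.py
```

```text
[ 0.5051 -0.3292 -0.0334 -0.0304  0.0304  0.2804] s,k,b mm [-3.04242786  3.04121752 28.03679738]
[[ 0.5 -1.2]
 [ 0.1 -1.4]
 [ 0.4 -0.3]
 [ 0.   0.9]
 [ 0.2 -0.2]
 [ 0.8  0.1]
 [-1.1 -0.2]
 [-1.4 -0.1]
 [-0.1 -0.1]
 [ 0.1  0.5]
 [-0.2 -0.4]
 [-0.   0.1]
 [ 0.9  0.3]
 [ 0.1  1.1]]
pad mid [ 0.5053 -0.3222  0.094 ]
pad -y [ 0.5039 -0.3652  0.094 ]
bar in [ 0.5061 -0.2982  0.104 ]
(24, 50, 94) [216. 104.] [166. 172.]
(-24, 50, 94) [139. 177.] [156. 338.]
(24, -36, 94) [388. 203.] [464. 183.]
(-24, -36, 94) [313. 281.] [457. 350.]
tcp [0.13471671 0.50704361 0.2261137 ] [ 37.08942897 -82.1270328  -13.21136987]
```

Call:
step_arm --pt "0 13.25 -12.85 0 0 0 -0.27" --pt "0 13.25 -12.85 0 0 0 -0.27" --pt "0 13.25 -12.85 0 0 0 -0.27" --pt "0 13.25 -12.85 0 0 0 -0.27" --pt "0 13.25 -12.85 0 0 0 -0.27" --grip_force 20

```text
time: 0.52
tool_pos: [0.2696, 0.3759, 0.2265]
tool_rot: [-3.14, 0.001, 2.61]
contact_force: [-0.4, 1.0, -0.4]
opening: 0.063
grip_force: 0.0
```

Call:
step_arm --pt "0 13.25 -12.85 0 0 0 -0.27" --pt "0 13.25 -12.85 0 0 0 -0.27" --pt "0 13.25 -12.85 0 0 0 -0.27" --pt "0 13.25 -12.85 0 0 0 -0.27" --pt "0 13.25 -12.85 0 0 0 -0.27"

```text
time: 0.93
tool_pos: [0.4026, 0.2472, 0.2265]
tool_rot: [-3.141, 0.001, 2.339]
contact_force: [-0.5, 0.7, 0.1]
opening: 0.0294
grip_force: 0.0
```

Call:
step_arm --pt "0 3.5 -19 0 0 0 -0.27" --pt "0 3.5 -19 0 0 0 -0.27" --pt "0 3.5 -19 0 0 0 -0.27" --pt "0 3.5 -19 0 0 0 -0.27" --pt "0 3.5 -19 0 0 0 -0.27"

```text
time: 1.35
tool_pos: [0.4349, 0.0572, 0.2265]
tool_rot: [-3.141, 0.001, 2.07]
contact_force: [1.1, -0.7, -0.7]
opening: 0.0009
grip_force: 0.0
```

Call:
step_arm --pt "0 3.5 -19 0 0 0 -0.27" --pt "0 3.5 -19 0 0 0 -0.27" --pt "0 3.5 -19 0 0 0 -0.27" --pt "0 3.5 -19 0 0 0 -0.27" --pt "0 3.5 -19 0 0 0 -0.27"

```text
time: 1.77
tool_pos: [0.4699, -0.1332, 0.2264]
tool_rot: [-3.141, 0.001, 1.8]
contact_force: [0.4, 0.4, -0.2]
opening: 0.0005
grip_force: 0.0
```

Call:
step_arm --pt "0 3.5 -18.5 0 0 0 -0.264" --pt "0 3.5 -18.5 0 0 0 -0.264" --pt "0 3.5 -18.5 0 0 0 -0.264" --pt "0 3.5 -18.5 0 0 0 -0.264" --pt "0 3.5 -18.5 0 0 0 -0.264"

```text
time: 2.18
tool_pos: [0.5046, -0.319, 0.2258]
tool_rot: [-3.141, 0.001, 1.535]
contact_force: [-0.8, 0.9, -0.6]
opening: 0.0002
grip_force: 0.0
```

Call:
step_arm --pt "0 0 0 -3 0 0 0" --pt "0 0 0 -6 0 0 0" --pt "0 0 0 -9 0 0 0" --pt "0 0 0 -11 0 0 0" --pt "0 0 0 -11 0 0 0"

```text
time: 2.6
tool_pos: [0.5023, -0.3127, 0.1116]
tool_rot: [-3.134, -0.006, 1.537]
contact_force: [0.3, 0.1, -0.2]
opening: 0.0002
grip_force: 0.0
```

Run:
```python
from cell import *
import cv2
im=read_camera("scene")[:,:,::-1][160:255,240:350]; cv2.imwrite("pics/s1.png",cv2.resize(im,None,fx=5,fy=5,interpolation=cv2.INTER_CUBIC))
o=observe();print(o["tool_pos"],o["contact_force"])
```

```text
[ 0.503557   -0.31362246  0.1143922 ] [ 0.16221448 -0.53849259  0.49942297]
```

View pics/s1.png

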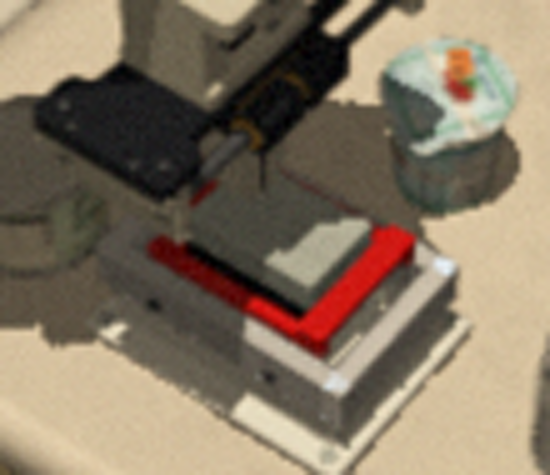

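The picture shows the closed fingertips over the pad at about (265,190), just clear of the bar. I press gently next.

Call:
step_arm --pt "0 0 0 -0.5 0 0 0" --pt "0 0 0 -1 0 0 0" --pt "0 0 0 -1.2 0 0 0" --pt "0 0 0 -1.4 0 0 0" --pt "0 0 0 -1.4 0 0 0"

```text
time: 3.07
tool_pos: [0.505, -0.3146, 0.103]
tool_rot: [3.141, 0.0, 1.538]
contact_force: [-0.3, 0.5, -0.1]
opening: 0.0007
grip_force: 0.0
```

Call:
step_arm --pt "0 0 0 -0.2 0 0 0" --pt "0 0 0 -0.3 0 0 0" --pt "0 0 0 -0.4 0 0 0" --pt "0 0 0 -0.5 0 0 0" --pt "0 0 0 -0.5 0 0 0"

```text
time: 3.48
tool_pos: [0.5048, -0.3145, 0.0975]
tool_rot: [-3.141, -0.0, 1.538]
contact_force: [-0.7, -0.1, 0.1]
opening: 0.0004
grip_force: 0.0
```

Call:
step_arm --pt "0 0 0 -0.15 0 0 0" --pt "0 0 0 -0.3 0 0 0" --pt "0 0 0 -0.45 0 0 0" --pt "0 0 0 -0.6 0 0 0" --pt "0 0 0 -0.6 0 0 0"

```text
time: 3.9
tool_pos: [0.5049, -0.3146, 0.0917]
tool_rot: [3.141, 0.0, 1.538]
contact_force: [0.9, -0.0, 3.0]
opening: 0.0006
grip_force: 1.5
```

Call:
step_arm --pt "0 0 0 -0.15 0 0 0" --pt "0 0 0 -0.3 0 0 0" --pt "0 0 0 -0.45 0 0 0" --pt "0 0 0 -0.5 0 0 0" --pt "0 0 0 -0.5 0 0 0"

```text
time: 4.32
tool_pos: [0.5049, -0.3146, 0.0867]
tool_rot: [3.141, 0.0, 1.538]
contact_force: [-0.5, 1.3, 3.7]
opening: 0.0005
grip_force: 2.0
```

Call:
step_arm --pt "0 0 0 -0.05 0 0 0" --pt "0 0 0 -0.1 0 0 0" --pt "0 0 0 -0.15 0 0 0" --pt "0 0 0 -0.2 0 0 0" --pt "0 0 0 -0.2 0 0 0"

```text
time: 4.73
tool_pos: [0.5049, -0.3146, 0.0847]
tool_rot: [3.141, 0.0, 1.538]
contact_force: [-0.2, 0.4, 4.4]
opening: 0.0005
grip_force: 2.2
```

Call:
step_arm --pt "0 0 0 -0.05 0 0 0" --pt "0 0 0 -0.1 0 0 0" --pt "0 0 0 -0.15 0 0 0" --pt "0 0 0 -0.15 0 0 0" --pt "0 0 0 -0.15 0 0 0"

```text
time: 5.15
tool_pos: [0.5049, -0.3146, 0.0833]
tool_rot: [3.141, 0.0, 1.538]
contact_force: [-0.7, 0.1, 4.8]
opening: 0.0005
grip_force: 2.4
```

Call:
step_arm --pt "0 0 0 -0.05 0 0 0" --pt "0 0 0 -0.1 0 0 0" --pt "0 0 0 -0.15 0 0 0" --pt "0 0 0 -0.15 0 0 0" --pt "0 0 0 -0.15 0 0 0"

```text
time: 5.57
tool_pos: [0.5049, -0.3146, 0.0817]
tool_rot: [3.141, 0.0, 1.538]
contact_force: [-0.5, 0.6, 4.6]
opening: 0.0007
grip_force: 2.5
```

Call:
step_arm --pt "0 0 0 -0.05 0 0 0" --pt "0 0 0 -0.1 0 0 0" --pt "0 0 0 -0.15 0 0 0" --pt "0 0 0 -0.15 0 0 0" --pt "0 0 0 -0.15 0 0 0"

```text
time: 5.98
tool_pos: [0.5049, -0.3146, 0.0803]
tool_rot: [3.141, 0.0, 1.538]
contact_force: [-0.0, -0.0, 4.8]
opening: 0.0007
grip_force: 2.7
```

Call:
step_arm --pt "0 0 0 -0.05 0 0 0" --pt "0 0 0 -0.1 0 0 0" --pt "0 0 0 -0.15 0 0 0" --pt "0 0 0 -0.15 0 0 0" --pt "0 0 0 -0.15 0 0 0"

```text
time: 6.4
tool_pos: [0.5049, -0.3146, 0.0788]
tool_rot: [3.141, 0.0, 1.538]
contact_force: [-0.2, -0.3, 5.8]
opening: 0.0003
grip_force: 2.8
```

Call:
step_arm --pt "0 0 0 -0.05 0 0 0" --pt "0 0 0 -0.1 0 0 0" --pt "0 0 0 -0.15 0 0 0" --pt "0 0 0 -0.15 0 0 0" --pt "0 0 0 -0.15 0 0 0"

```text
time: 6.82
tool_pos: [0.5049, -0.3146, 0.0774]
tool_rot: [3.141, 0.0, 1.538]
contact_force: [-0.6, 0.3, 5.7]
opening: 0.0006
grip_force: 2.9
```

Call:
step_arm --pt "0 0 0 -0.05 0 0 0" --pt "0 0 0 -0.1 0 0 0" --pt "0 0 0 -0.15 0 0 0" --pt "0 0 0 -0.15 0 0 0" --pt "0 0 0 -0.15 0 0 0"

```text
time: 7.23
tool_pos: [0.5049, -0.3147, 0.0759]
tool_rot: [3.141, 0.0, 1.538]
contact_force: [-0.5, -0.2, 5.9]
opening: 0.0002
grip_force: 3.1
```

Call:
step_arm --pt "0 0 0 -0.05 0 0 0" --pt "0 0 0 -0.1 0 0 0" --pt "0 0 0 -0.15 0 0 0" --pt "0 0 0 -0.15 0 0 0" --pt "0 0 0 -0.15 0 0 0"

```text
time: 7.65
tool_pos: [0.5049, -0.3146, 0.0745]
tool_rot: [3.141, 0.0, 1.538]
contact_force: [-0.7, 0.8, 6.4]
opening: 0.0007
grip_force: 3.2
```

Call:
step_arm --pt "0 0 0 -0.05 0 0 0" --pt "0 0 0 -0.1 0 0 0" --pt "0 0 0 -0.12 0 0 0" --pt "0 0 0 -0.12 0 0 0" --pt "0 0 0 -0.12 0 0 0"

```text
time: 8.07
tool_pos: [0.5049, -0.3146, 0.0733]
tool_rot: [3.141, 0.0, 1.538]
contact_force: [-0.9, 0.5, 5.5]
opening: 0.0003
grip_force: 3.4
```

Call:
step_arm --pt "0 0 0 -0.05 0 0 0" --pt "0 0 0 -0.1 0 0 0" --pt "0 0 0 -0.12 0 0 0" --pt "0 0 0 -0.12 0 0 0" --pt "0 0 0 -0.12 0 0 0"

```text
time: 8.48
tool_pos: [0.5049, -0.3146, 0.0722]
tool_rot: [3.141, 0.0, 1.538]
contact_force: [-1.5, 0.7, 6.9]
opening: 0.0004
grip_force: 3.5
```

Call:
step_arm --pt "0 0 0 -0.05 0 0 0" --pt "0 0 0 -0.1 0 0 0" --pt "0 0 0 -0.12 0 0 0" --pt "0 0 0 -0.12 0 0 0" --pt "0 0 0 -0.12 0 0 0"

```text
time: 8.9
tool_pos: [0.5049, -0.3146, 0.0714]
tool_rot: [3.141, 0.0, 1.538]
contact_force: [-1.1, 1.7, 9.5]
opening: 0.0
grip_force: 4.9
```

Call:
step_arm --pt "0 0 0 -0.03 0 0 0" --pt "0 0 0 -0.05 0 0 0" --pt "0 0 0 -0.05 0 0 0" --pt "0 0 0 -0.05 0 0 0"

```text
time: 9.23
tool_pos: [0.5049, -0.3147, 0.0713]
tool_rot: [3.141, 0.001, 1.538]
contact_force: [-3.0, 2.1, 12.5]
opening: 0.0001
grip_force: 6.5
```

At the stop: force rises sharply to 12.5 N at about 22.7 mm. Now I slide towards press +y.

Call:
step_arm --pt "0 0 0.1 0 0 0 0" --pt "0 0 0.2 0 0 0 0" --pt "0 0.01 0.3 0 0 0 0" --pt "0 0.01 0.4 0 0 0 0" --pt "0 0.01 0.4 0 0 0 0"

```text
time: 9.65
tool_pos: [0.5056, -0.3127, 0.0714]
tool_rot: [3.139, 0.004, 1.538]
contact_force: [0.1, -5.3, 8.9]
opening: 0.0003
grip_force: 4.3
```

Call:
step_arm --pt "0 0 0.1 0 0 0 0" --pt "0 0.01 0.2 0 0 0 0" --pt "0 0.01 0.3 0 0 0 0" --pt "0 0.01 0.3 0 0 0 0" --pt "0 0.01 0.3 0 0 0 0"

```text
time: 10.07
tool_pos: [0.506, -0.3097, 0.0714]
tool_rot: [3.138, 0.004, 1.538]
contact_force: [-0.7, -5.3, 9.5]
opening: 0.0003
grip_force: 4.0
```

Call:
step_arm --pt "0 0 0.1 -0.03 0 0 0" --pt "0 0.01 0.2 -0.03 0 0 0" --pt "0 0.01 0.3 -0.03 0 0 0" --pt "0 0.01 0.3 -0.03 0 0 0" --pt "0 0.01 0.3 -0.03 0 0 0"

```text
time: 10.48
tool_pos: [0.5062, -0.3074, 0.0714]
tool_rot: [3.138, 0.006, 1.538]
contact_force: [0.1, -7.3, 8.3]
opening: 0.0004
grip_force: 5.1
```

Call:
step_arm --pt "0 0 0.1 0 0 0 0" --pt "0 0.01 0.2 0 0 0 0" --pt "0 0.01 0.3 0 0 0 0" --pt "0 0.01 0.3 0 0 0 0" --pt "0 0.01 0.3 0 0 0 0"

```text
time: 10.9
tool_pos: [0.5063, -0.3045, 0.0714]
tool_rot: [3.138, 0.006, 1.538]
contact_force: [0.1, -7.2, 8.5]
opening: 0.0001
grip_force: 5.1
```

Side force rose by 2 N at about y = -0.309, so the bar is in contact and moving. I keep going to the end stop.

Call:
step_arm --pt "0 0 0.1 0 0 0 0" --pt "0 0.01 0.2 0 0 0 0" --pt "0 0.01 0.3 0 0 0 0" --pt "0 0.01 0.4 0 0 0 0" --pt "0 0.01 0.4 0 0 0 0"

```text
time: 11.32
tool_pos: [0.5064, -0.3005, 0.0714]
tool_rot: [3.138, 0.006, 1.538]
contact_force: [-0.5, -7.1, 8.7]
opening: 0.0006
grip_force: 5.2
```

Call:
step_arm --pt "0 0 0.1 0 0 0 0" --pt "0 0.01 0.2 0 0 0 0" --pt "0 0.01 0.3 0 0 0 0" --pt "0 0.01 0.3 0 0 0 0" --pt "0 0.01 0.3 0 0 0 0"

```text
time: 11.73
tool_pos: [0.5065, -0.2974, 0.0714]
tool_rot: [3.138, 0.005, 1.538]
contact_force: [-1.1, -7.6, 8.5]
opening: 0.0004
grip_force: 5.1
```

Call:
step_arm --pt "0 0 0.1 0 0 0 0" --pt "0 0.01 0.15 0 0 0 0" --pt "0 0.01 0.2 0 0 0 0" --pt "0 0.01 0.2 0 0 0 0" --pt "0 0.01 0.2 0 0 0 0"

```text
time: 12.15
tool_pos: [0.5065, -0.2955, 0.0713]
tool_rot: [3.138, 0.006, 1.538]
contact_force: [-1.7, -7.6, 9.4]
opening: 0.0006
grip_force: 5.2
```

Call:
step_arm --pt "0 0 0.1 0 0 0 0" --pt "0 0.01 0.15 0 0 0 0" --pt "0 0.01 0.15 0 0 0 0" --pt "0 0.01 0.15 0 0 0 0"

```text
time: 12.48
tool_pos: [0.5066, -0.2949, 0.0714]
tool_rot: [3.138, 0.007, 1.538]
contact_force: [-1.8, -10.8, 7.9]
opening: 0.0003
grip_force: 8.0
```

Call:
step_arm --pt "0 0 0.1 0 0 0 0" --pt "0 0.01 0.15 0 0 0 0" --pt "0 0.01 0.15 0 0 0 0" --pt "0 0.01 0.15 0 0 0 0"

```text
time: 12.82
tool_pos: [0.5066, -0.2948, 0.0714]
tool_rot: [3.137, 0.009, 1.538]
contact_force: [-2.3, -16.2, 6.4]
opening: 0.0004
grip_force: 9.9
```

The end stop is clear: side force climbs to 16 N with no travel. I ease off sideways, then lift.

Call:
step_arm --pt "0 0 -0.2 0 0 0 0" --pt "0 0 -0.4 0 0 0 0" --pt "0 0 -0.6 0 0 0 0" --pt "0 0 -0.8 0 0 0 0" --pt "0 0 -0.8 0 0 0 0"

```text
time: 13.23
tool_pos: [0.5065, -0.2957, 0.0713]
tool_rot: [3.14, -0.003, 1.537]
contact_force: [-0.2, 9.7, 17.2]
opening: 0.0006
grip_force: 8.5
```

Call:
step_arm --pt "0 0 0 0.2 0 0 0" --pt "0 0 0 0.4 0 0 0" --pt "0 0 0 0.6 0 0 0" --pt "0 0 0 1.0 0 0 0" --pt "0 0 0 1.5 0 0 0"

```text
time: 13.65
tool_pos: [0.5052, -0.2975, 0.0843]
tool_rot: [-3.14, -0.001, 1.538]
contact_force: [-1.1, -0.2, 0.6]
opening: 0.0007
grip_force: 0.0
```

Call:
step_arm --pt "0 0 0 2 0 0 0" --pt "0 0 0 5 0 0 0" --pt "0 0 0 8 0 0 0" --pt "0 0 0 11 0 0 0" --pt "0 0 0 13 0 0 0"

```text
time: 14.07
tool_pos: [0.5062, -0.2982, 0.2181]
tool_rot: [3.139, 0.002, 1.538]
contact_force: [0.4, -0.8, 0.9]
opening: 0.0004
grip_force: 0.0
```

Call:
step_arm --pt "0 -4 4 0 0 0 0" --pt "0 -6 7 0 0 0 0" --pt "0 -8 10 0 0 0 0" --pt "0 -10 13 0 0 0 0" --pt "0 -10 14 0 0 0 0"

```text
time: 14.48
tool_pos: [0.4014, -0.1535, 0.2146]
tool_rot: [-3.138, -0.002, 1.539]
contact_force: [0.6, 0.5, 0.2]
opening: 0.0005
grip_force: 0.0
```

Run:
```python
from cell import *
import cv2,numpy as np
a=read_camera("scene")[:,:,::-1][160:255,225:375]; b=read_camera("top")[:,:,::-1][140:250,220:385]
a=cv2.resize(a,(600,380),interpolation=cv2.INTER_CUBIC); b=cv2.resize(b,(600,220*2-40+0),interpolation=cv2.INTER_CUBIC)
cv2.imwrite("pics/end.png",np.vstack([a,b])[:, :] if a.shape[0]+b.shape[0]<=600 else cv2.resize(np.vstack([a,b]),(460,598)))
o=observe();print(o["tool_pos"],o["contact_force"],o["time"])
```

```text
[ 0.40531987 -0.15625562  0.21555911] [ 0.62866892  0.15356802 -0.15840753] 14.5833
```

View pics/end.png

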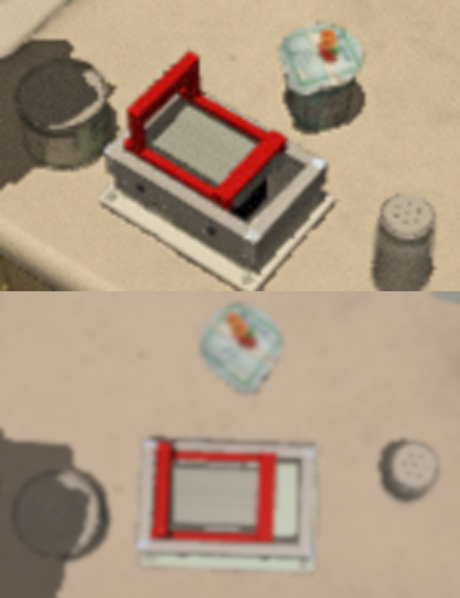

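The picture shows the pad held down under the lip, which is at about (255,165) in the upper half. The keeper is fully home, with the bar at about (163,490) in the lower half. The tin, pot and shaker have not moved, and the arm is clear.

```bash
python3 -c "
from cell import *
print(hand_in())"
```

```text
the job is handed in; nothing more can be done
None
```

The tofu press is locked and handed in: the plunger went in about 22.7 mm to its stop, the keeper slid to its end stop, and the last picture shows the lip holding the plunger down, the tin, pot and shaker unmoved and the arm clear, with no reading above 20 N (the verdict was not shown).

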